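Queue the pistons in the inspection lane and hold its guard open

ROBOT

A 7-joint arm with a two-finger parallel gripper is mounted at the origin on a cart in front of the work surface, level with it; the furniture and walls round the work are solid. World frame = base frame: x ahead of the robot, y to its left, z up, the work surface at z = 0. Lengths are in m, angles in rad, forces in N, time in s.
With the tool pointing down it reaches from about 0.425 to 0.825 m from the base axis. Payload 3.6 kg.
Tool frame: the origin (TCP) lies at the centre of the arm's flange, where the gripper is bolted on; the fingertips stand 173 mm ahead of it and the grasp point (between the pads) lies 155 mm ahead of it; z points along the fingers, x is the direction in which the jaws open and shut, and the axes are right-handed (so a half turn about z gives the same grasp; the last joint's range is limited). The gripper opens to 85 mm and grips with 20 to 120 N. Pads are 22 mm wide; open, the fingers measure 114 mm over their backs; the gripper's body (76 mm by 85 mm) begins 54 mm behind the grasp point. The pads swing forward as they close: fully open they stand 13 mm farther back than shut.
Start: joints at [-0.026, 0.615, -0.013, 1.423, 0.008, 1.103, -0.04], TCP at [0.65, 0, 0.405] pointing down, gripper open.
Joint ranges: [-3.12, 3.12], [-0.3, 2.06], [-1.34, 1.32], [0.26, 2.42], [-1.36, 4.5], [0.01, 1.98], [-2.84, 2.84]. Speed limits (rad/s): [2.79, 2.79, 3.14, 3.14, 3.14, 3.14, 3.14].

INTERFACE

Orientations are given as a rotation vector (axis times angle).
In Python, from rig import manip gives the robot as it stands.
- The arm moves only by the tool jog_arm, never from a script. Its argument "moves" is a list of rows, each a list of 6 numbers: the shift along the tool's x, y, z in cm, then the turn, a rotation vector about the tool's x, y, z in rad. In form: [[x, y, z, rx, ry, rz], ...]. A call has 1 to 12 rows; each row shifts and turns the commanded pose from where the row before left it, along the tool's axes as they then stand; what a row does not reach is not made up. A row lasts 1/10 s, in which the tool goes at most 50 mm and 8.59 degrees, less where a joint would pass 70% of its speed; a pose out of reach is approached as far as the arm can. A call with a gripper value outside its range is refused whole. "jaw" is the closure, from -1 (fully open) to 1 (shut), so that 0 is half open, set as the call begins (left out, the last holds). The fingers move at their own pace and stop on an object; "grip_force" is the grip in N (left out, the last holds). Time passes only in rows, so rows that do not move let the fingers close. It gives the time, the measured TCP pose, the force and the opening at its end, in the units of the state.
- manip.state(): the state, without advancing time (a new reading comes with each control period).
- manip.get_image(name): name is "scene" or "side" or "wrist"; returns a dict with "frame" (420x560x3 uint8, blue, green, red), "fov_y" (degrees; the focal length in pixels is half the picture's height over the tangent of half this angle, whatever the lens; pixels are square), "cx", "cy" (the principal point, pixels), "view" (4x4, takes a point from world to camera coordinates); the wrist camera has in their place "mount" (4x4, takes a point from camera to tool coordinates, whose origin is the TCP and whose axes are the tool frame's). Camera axes: x right, y up, looking along -z (the intrinsics and any distortion apply to the point x, -y, -z); pixel columns grow to the right and rows downward; lengths in m; the calibration is good to about 2 mm. The wrist camera is an equidistant fisheye: a pixel r from the principal point sees the ray r / f radians off the axis. A picture is of the moment at which its call begins: read the wrist's pose just before it. There is no depth.
- manip.job_done(): hands the job in, once; it reports no verdict.
Trained networks look in a picture, given as the dict that the camera call returned (one of the last four; its "shot" number tells which), for a name from the list of things; names that differ only in an ending like _2 or _b are one class to them, and where a whole thing is asked for, a point or a joint stands for the part that bears it (a point fixed in the world has none). Each returns a list of dicts, best first, with "p" (0 to 1); they miss things now and then, are a little off and sometimes report something else, mostly with a low value. They report only what shows in the picture. A call takes as long as a camera call. They do not tell look-alikes from the thing itself.
- manip.search_frame(target, picture): "xyz" ([x, y, z] in m, in world coordinates, good to about 4 mm: the middle of the surface that is visible of it).
The state is a dict: "time": time; "q": joint angles; "joint_velocities": joint speeds; "tau": joint torques, N m; "ee_pos": TCP position; "ee_rot": TCP orientation; "contact_force": force on the tool from outside, world axes, zero at the start; "wrist_torque": the same for the moment, N m; "gripper_width": finger opening in m.
Only numpy, scipy, OpenCV 4.12 (cv2) and the standard library are available. Lean on these libraries where they do the work, as an engineer would, in place of code of your own. Each camera call takes 0.05 s, during which the arm holds its last target. There are 200 camera calls.

TASK

Slide the two loose pistons along the bench (never lifting them) through the flared mouth into the inspection lane, behind the piston already in it, so that all three stand in single file, touching and pushed fully home against the end stop. Then take the bar of the lane's sprung guard, raise the guard to 50 degrees from its shut, level position and hold it there so the piston seals can be looked at: finish while still holding it, and do not shift the other things on the bench.

Things in the scene. Friction and masses are not known exactly. Their poses are not given: they have to be found in the camera images.
- lane: Fixed aluminium inspection lane. Origin: on the bench, on the lane's centre line, at the inner face of the end stop (16 mm high). The lane runs along its own y axis, mouth towards +y, so pistons travel to -y, on the bench itself (no floor plate). Two straight rails, 8 mm high, 8 mm thick, 44 mm clear between them. With three pistons home their centres are at y = 20, 59 and 98 mm.
- lane_mouth (a point): Point on the bench, on the lane's centre line, at its y = 125 mm, where the straight rails end; from here both rails flare outward to about 90 mm clear width at y = 162 mm. The guard covers the lane from y = -20 to 85 mm, its underside 47 mm above the bench, resting on two thin posts at lane x = -46, y = -12 and 77 mm; hinge posts, 56 mm high, at x = 60, y = -27 and 92 mm.
- guard_hinge (a point): Centre of the guard's hinge pin, 50 mm above the bench, fixed to the lane at its x = 60 mm, y = 32.5 mm; the hinge axis is the lane's y axis, on the side of the lane away from the robot.
- guard (a joint): Opening angle of the guard, rad: 0 = shut and level, growing as its front edge is raised (50 degrees = 0.873); stops at 1.5. A spring and its weight (about 0.22 kg) always push it shut: about 1.5 to 2.5 N at the bar.
- guard_handle (a point): Middle of the guard's handle: a round steel bar 10 mm thick, parallel to the hinge (lane's y), in the plane of the panel, 160 mm from the hinge: at lane x = -100 mm, 50 mm above the bench when shut. 65 mm of it is free between its two flat arms. The panel (clear plastic in an aluminium frame, 6 mm thick, 105 mm wide) begins 47 mm behind the bar; before and below the bar is free space.
- piston_a_center (a point): Centre (7 mm above the bench) of the piston that starts inside the lane, short of the stop. All pistons are alike: white round discs with a black seal round the rim and a small hole, 39 mm across, 14 mm high, about 50 g, lying flat.
- piston_b_center (a point): Centre (7 mm above the bench) of one of the two loose pistons lying on the bench before the lane's mouth; as piston_a.
- piston_c_center (a point): Centre (7 mm above the bench) of the other loose piston before the lane's mouth; as piston_a. Which of piston_b and piston_c comes next in the lane does not matter.
- end_cap: Bystander: square machined white end cap, 56 x 56 x 18 mm. Origin under its centre. Leave it alone.
- oil_bottle: Bystander: white oiler bottle with a yellow spout, 50 mm across, 152 mm high, behind the lane (another one stands far left by the bins). Origin under its centre. Leave it alone.
- grease_pot: Bystander: white pot with a red screw lid, 69 mm across, 54 mm high. Origin under its centre. Leave it alone.
- tape_roll: Bystander: black roll of tape lying flat, 58 mm across, 19 mm high. Origin under its centre. Leave it alone.
There are look-alikes about, which are no part of the job. What is shaped like the part that bears piston_b_center but pink is not meant.

How it is judged:
By the outcome, as a careful person would: the job done as asked, in the order asked, and still so for the second after the job is handed in, while the arm keeps its last pose, push and grip.
It also fails if it takes over 70 s, if anything falls off the work surface, if the arm or the gripper's body presses on something with over 40 N, if the wrist force passes 120 N, or if a joint passes its speed limit or range.

## Working session

There is one attempt and no reset: what is moved stays moved. The work goes in short steps, Python scripts to look and compute and a tool call to move; the robot and the scene stay as the last step left them, time stands still between calls to the robot, and variables do not carry over. Pictures are saved under pics/ and viewed, about 8 in all and at most 12, crops included, and the job is handed in when it is done.

Besides the shell and the picture viewer there is one more tool, called after "Emit:" as name([rows], argument=value, ...), one row to a line, values as JSON. jog_arm: Moves the arm, as the interface text tells. Its arguments: {"type":"object","properties":{"moves":{"type":"array"},"jaw":{"type":"number"},"grip_force":{"type":"number"}},"required":["moves"]}

```bash
mkdir -p pics
cat > h.py <<'E'
import numpy as np,cv2
from scipy.spatial.transform import Rotation as R
from rig import manip
def foc(p): return p["frame"].shape[0]/2/np.tan(np.radians(p["fov_y"])/2)
def proj(p,X):
    X=np.atleast_2d(X); c=(p["view"]@np.c_[X,np.ones(len(X))].T)[:3]; f=foc(p)
    return np.c_[p["cx"]+f*c[0]/-c[2], p["cy"]-f*c[1]/-c[2]]
def unproj(p,uv,z):
    uv=np.atleast_2d(uv); f=foc(p); V=np.linalg.inv(p["view"])
    d=np.c_[(uv[:,0]-p["cx"])/f,-(uv[:,1]-p["cy"])/f,-np.ones(len(uv))]@V[:3,:3].T
    o=V[:3,3]; return o+d*((z-o[2])/d[:,2])[:,None]
E
cat > s1.py <<'E'
from h import *
s=manip.state(); print(s)
for n in("scene","side","wrist"):
    p=manip.get_image(n); cv2.imwrite(f"pics/{n}0.png",p["frame"])
    print(n,{k:(np.round(v,3).tolist() if k!="frame" else v.shape) for k,v in p.items() if k not in("frame","name")and not isinstance(v,str)})
    for t in("lane","guard","piston_b_center","guard_handle","end_cap","oil_bottle","grease_pot","tape_roll"):
        for d in manip.search_frame(t,p)[:5]:
            x=np.array(d["xyz"]); print(' ',t,round(d["p"],2),np.round(x,3).tolist(), np.round(proj(p,x)[0]).tolist() if "view" in p else "")
E
python3 s1.py; python3 -c "
import cv2,numpy as np
a=[cv2.imread(f'pics/{n}0.png') for n in('scene','side')]
print(a[0].shape)"
```

```text
{'time': 0.0, 'q': array([-0.02650528,  0.61593886, -0.01263528,  1.42491307,  0.00807414,
        1.10337701, -0.04041918]), 'joint_velocities': array([ 0.00071104,  0.00090406, -0.00117871, -0.00028802,  0.0014844 ,
       -0.00106832, -0.00063367]), 'tau': array([ 1.38264377e-04, -4.69217670e+01,  2.59523503e-01, -1.71036780e+01,
        1.00907375e-02,  9.80606623e-03,  4.10031795e-07]), 'ee_pos': array([6.49683538e-01, 3.06817446e-05, 4.03520046e-01]), 'ee_rot': array([ 3.14158639e+00,  8.87326928e-05, -4.06376652e-03]), 'contact_force': array([-1.09167179,  0.12462969, -0.79460438]), 'wrist_torque': array([ 0.00620701, -0.00131642, -0.00271133]), 'gripper_width': 0.0852809971401723}
scene {'fov_y': 49.553, 'cx': 288.084, 'cy': 205.114, 'view': [[-0.767, -0.642, -0.015, 0.639], [0.386, -0.48, 0.788, -0.126], [-0.513, 0.598, 0.616, -0.781], [0.0, 0.0, 0.0, 1.0]], 'shot': 1}
  lane 0.97 [0.558, 0.206, 0.051] [327.0, 189.0]
  guard 0.93 [0.552, 0.188, 0.051] [335.0, 187.0]
  piston_b_center 0.97 [0.469, 0.472, 0.008] [273.0, 307.0]
  piston_b_center 0.86 [0.461, 0.397, 0.014] [306.
[... 920 characters left out ...]

  guard_handle 0.76 [0.559, 0.186, 0.047] [301.0, 179.0]
  end_cap 0.96 [0.416, 0.303, 0.013] [354.0, 240.0]
  end_cap 0.38 [0.564, 0.205, 0.047] [296.0, 183.0]
  oil_bottle 0.94 [0.711, 0.252, 0.066] [221.0, 173.0]
  oil_bottle 0.65 [0.568, 0.208, 0.056] [293.0, 180.0]
  grease_pot 0.88 [0.697, 0.363, 0.053] [204.0, 210.0]
  tape_roll 0.87 [0.659, 0.455, 0.018] [201.0, 259.0]
wrist {'fov_y': 65.706, 'cx': 282.307, 'cy': 210.261, 'mount': [[1.0, -0.001, -0.001, 0.0], [-0.001, -0.958, -0.288, -0.073], [-0.001, 0.288, -0.958, 0.031], [0.0, 0.0, 0.0, 1.0]], 'shot': 3}
  lane 0.66 [0.529, 0.181, 0.051] 
  guard 0.67 [0.519, 0.186, 0.048] 
  guard_handle 0.97 [0.515, 0.187, 0.057] 
(420, 560, 3)
```

```bash
python3 -c "
import cv2
a=cv2.imread('pics/scene0.png')[90:390,120:520]
cv2.imwrite('pics/c1.png',cv2.resize(a,None,fx=2,fy=2,interpolation=3))
a=cv2.imread('pics/side0.png')[90:390,120:520]
cv2.imwrite('pics/c2.png',cv2.resize(a,None,fx=2,fy=2,interpolation=3))"
```

```text
(no output)
```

View pics/c1.png

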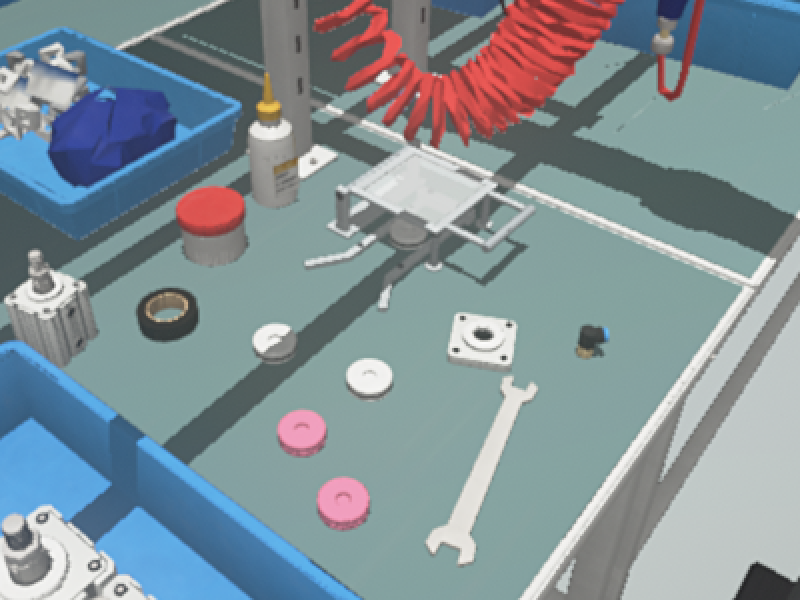

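View pics/c2.png

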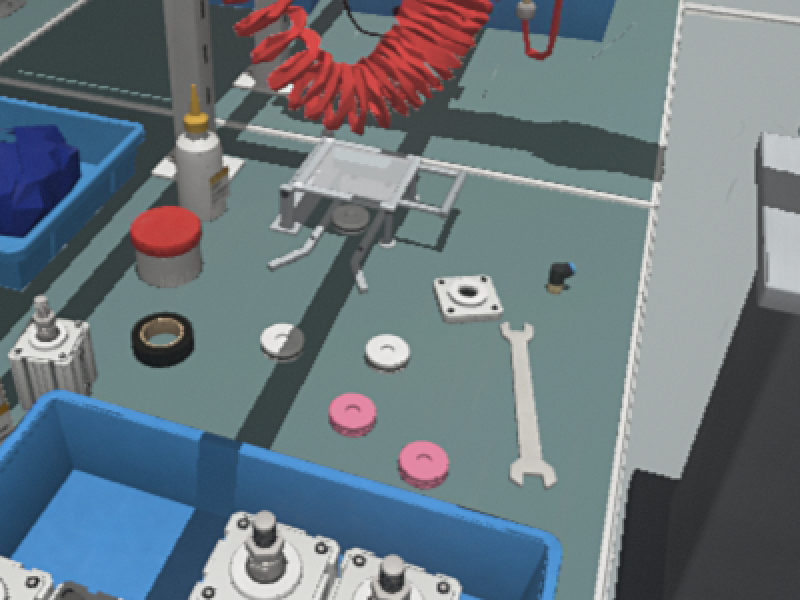

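The white loose pistons are at scene pixels (257,260) and (304,278), and in side at (261,260) and (313,265). The look-alikes are two pink discs at scene (271,305) and (291,341), plus the piston already in the lane at (324,205). I choose the two white ones. Next I fit the lane's pose and overlay it on a close crop.

```bash
cat > fit.py <<'E'
from h import *
from scipy.optimize import least_squares
P={n:manip.get_image(n) for n in("scene","side")}
def L(q,X):
    c,s=np.cos(q[2]),np.sin(q[2]); X=np.atleast_2d(X)
    return np.c_[q[0]+c*X[:,0]-s*X[:,1],q[1]+s*X[:,0]+c*X[:,1],X[:,2]]
pts=np.array([[49,162,8],[-49,162,8],[-100,32.5,50],[-46,77,0],[60,92,56]])/1000
obs={"scene":[[307,264],[384,303],[510,228],[434,266],[342,186]],"side":[[270,267],[363,288],[454,190],[389,243],[289,184]]}
obs={k:np.array(v)/2+[120,90] for k,v in obs.items()}
r=lambda q:np.concatenate([(proj(P[k],L(q,pts))-obs[k]).ravel() for k in P])
f=min((least_squares(r,[.6,.2,a],loss="soft_l1") for a in np.arange(-3,3,.7)),key=lambda f:f.cost)
q=f.x; print("lane",q,np.degrees(q[2])); print(np.round(r(q).reshape(2,-1,2),1).tolist())
for n,uv in(("b",{"scene":[257,260],"side":[261,260]}),("c",{"scene":[304.5,277.5],"side":[313.5,265]}),("a",{"scene":[324,205.5],"side":[294.5,198.5]})):
    for k in P:
        w=unproj(P[k],uv[k],.013)[0]; d=w[:2]-q[:2]; c,s=np.cos(q[2]),np.sin(q[2])
        print(n,k,np.round(w,4),"lane",np.round([c*d[0]+s*d[1],-s*d[0]+c*d[1]],4))
segs=[[(-22,0,8),(-22,125,8)],[(22,0,8),(22,125,8)],[(-22,125,8),(-45,162,8)],[(22,125,8),(45,162,8)],[(-100,0,50),(-100,65,50)],[(-53,-20,50),(-53,85,50)],[(60,-20,50),(60,85,50)],[(-53,85,50),(60,85,50)],[(-46,77,0),(-46,77,47)]]
out=[]
for k in P:
    im=cv2.resize(P[k]["frame"],None,fx=4,fy=4,interpolation=2); 
    for s in segs:
        a=((proj(P[k],L(q,np.array(s)/1000))+.5)*4).astype(int); cv2.line(im,tuple(a[0].tolist()),tuple(a[1].tolist()),(0,255,0),1)
    u=(proj(P[k],L(q,[[0,.08,0]]))[0]*4).astype(int); out.append(im[u[1]-300:u[1]+300,u[0]-200:u[0]+200])
cv2.imwrite("pics/fit.png",np.hstack(out))
E
python3 fit.py
```

```text
lane [ 0.5598853   0.14893789 -0.02048747] -1.1738454934532643
[[[-0.3, -1.0], [-0.3, 1.2], [-0.1, -0.7], [0.1, -0.2], [0.7, 0.6]], [[0.8, -1.6], [0.9, -0.5], [-0.1, 1.1], [-0.6, 0.3], [-0.7, 0.7]]]
b scene [0.559  0.4136 0.013 ] lane [-0.0063  0.2646]
b side [0.5598 0.4147 0.013 ] lane [-0.0055  0.2657]
c scene [0.4672 0.3932 0.013 ] lane [-0.0977  0.2423]
c side [0.4679 0.3942 0.013 ] lane [-0.097   0.2434]
a scene [0.5596 0.2116 0.013 ] lane [-0.0015  0.0627]
a side [0.5629 0.213  0.013 ] lane [0.0017 0.0641]
```

View pics/fit.png

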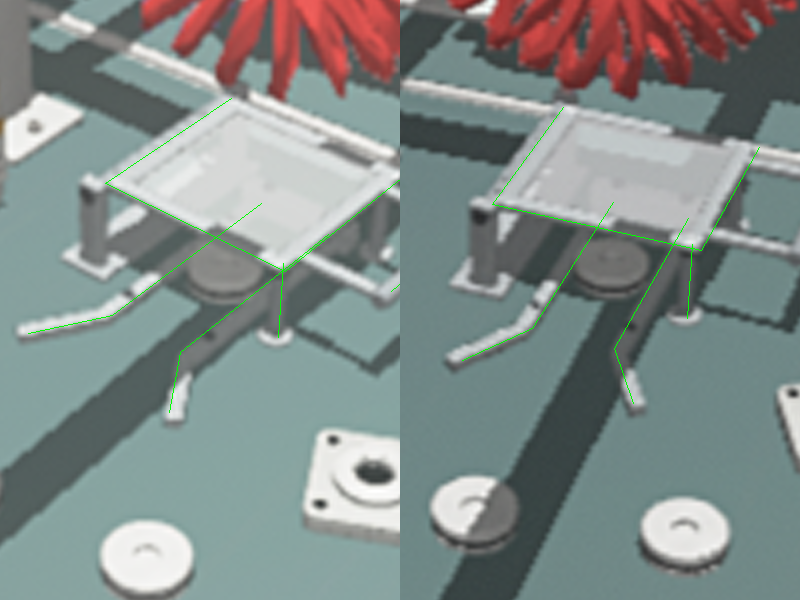

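Lane pose fits to about 1 px: origin (0.560, 0.149), yaw −1.2°. Piston b is at lane (−6, 265) mm, c at (−97, 243) and a at about (0, 63), and all three are consistent between the two cameras. I'll push with the jaws partly open as a V, starting with b.

Emit:
jog_arm([
  [-0.74,-3.8,0,0,0,0.02],
  [-0.74,-3.8,0,0,0,0],
  [-0.74,-3.8,0,0,0,0],
  [-0.74,-3.8,0,0,0,0],
  [-0.74,-3.8,0,0,0,0],
  [-0.74,-3.8,0,0,0,0],
  [-0.74,-3.8,0,0,0,0],
  [-0.74,-3.8,0,0,0,0],
  [-0.74,-3.8,0,0,0,0],
  [-0.74,-3.8,0,0,0,0],
  [-0.74,-3.8,0,0,0,0],
  [-0.74,-3.8,0,0,0,0],
], jaw=0.45, grip_force=30)

```text
time: 2.65
ee_pos: [0.5691, 0.459, 0.4048]
ee_rot: [-3.141, 0.031, -0.0]
contact_force: [0.1, -0.1, -0.0]
gripper_width: 0.0234
```

Emit:
jog_arm([
  [-0.8,0,4,0,0,0],
  [0,0,4,0,0,0],
  [0,0,4,0,0,0],
  [0,0,4,0,0,0],
  [0,0,3.5,0,0,0],
  [0,0,2,0,0,0],
  [0,0,1,0,0,0],
  [0,0,0,0,0,0],
])

```text
time: 3.45
ee_pos: [0.5612, 0.4575, 0.1781]
ee_rot: [3.14, -0.031, -0.004]
contact_force: [-0.3, 0.7, -0.2]
gripper_width: 0.0239
```

Run:
```python
from h import *
s=manip.state(); print(s["ee_pos"])
p=manip.get_image("scene"); 
u=proj(p,[.56,.42,.02])[0]; x,y=(u).astype(int)
w=manip.get_image("wrist")
a=cv2.resize(p["frame"][y-75:y+75,x-50:x+50],None,fx=4,fy=4)
b=cv2.resize(w["frame"][:,80:-80],(400,420)); b=cv2.copyMakeBorder(b,0,180,0,0,0)
cv2.imwrite("pics/p4.png",np.hstack([a,b]))
```

```text
[0.56118015 0.45745583 0.17812227]
```

View pics/p4.png

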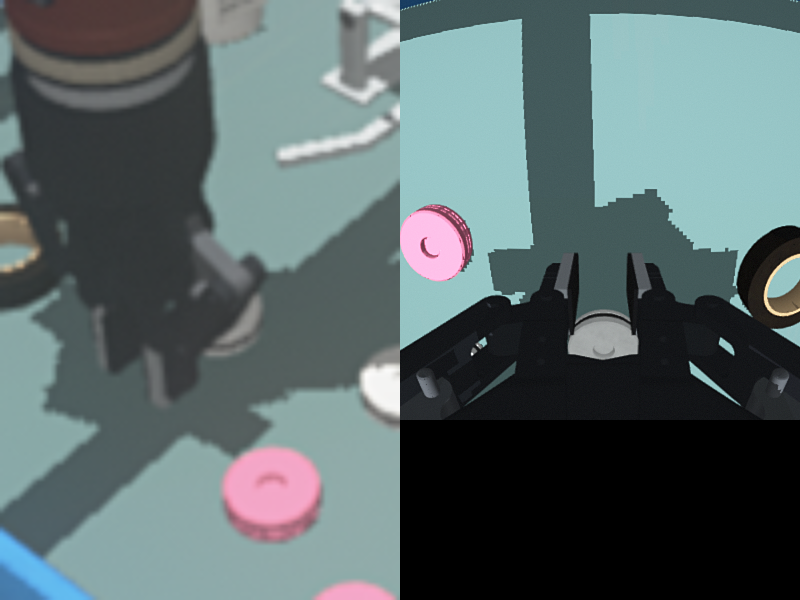

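Wrist view: piston b (about (603,335)) sits centred between the fingertips. Now I push it to the mouth.

Emit:
jog_arm([
  [0.04,0.8,0.2,0,0,0],
  [0.04,1.2,0,0,0,0],
  [0.04,1.3,0,0,0,0],
  [0.04,1.3,0,0,0,0],
  [0.04,1.3,0,0,0,0],
  [0.04,1.3,0,0,0,0],
  [0.04,1.3,0,0,0,0],
  [0.04,1.3,0,0,0,0],
  [0.04,1.3,0,0,0,0],
  [0.04,1.3,0,0,0,0],
  [0.04,1.2,0,0,0,0],
  [0.04,0.8,0,0,0,0],
])

```text
time: 4.75
ee_pos: [0.5637, 0.312, 0.1777]
ee_rot: [3.141, -0.033, -0.0]
contact_force: [-0.3, 1.7, 0.1]
gripper_width: 0.0236
```

Emit:
jog_arm([
  [0,0,0,0,0,0],
  [0,-1,0,0,0,0],
  [0,-1,0,0,0,0],
  [0,0,0,0,0,0],
  [0,0,0,0,0,0],
], jaw=0.82)

```text
time: 5.25
ee_pos: [0.5632, 0.3352, 0.1775]
ee_rot: [-3.141, 0.027, 0.001]
contact_force: [0.5, 0.7, -0.4]
gripper_width: 0.0079
```

```bash
cat > look.py <<'E'
from h import *
import sys
s=manip.state(); print(s["ee_pos"],s["gripper_width"])
lx,ly=map(float,sys.argv[2:4]); o=[]
for n in("scene","side"):
    p=manip.get_image(n); u=proj(p,[lx,ly,.02])[0].astype(int)
    o.append(cv2.resize(p["frame"][max(0,u[1]-75):u[1]+75,u[0]-50:u[0]+50],(400,600)))
    for d in manip.search_frame("piston_b_center",p)[:6]: print(n,round(d["p"],2),np.round(d["xyz"],3))
cv2.imwrite(f"pics/{sys.argv[1]}.png",np.hstack(o))
E
python3 look.py p5 .55 .26
```

```text
[0.56324053 0.33518761 0.17752355] 0.00785614543925963
scene 0.89 [0.462 0.395 0.011]
scene 0.76 [0.401 0.504 0.013]
scene 0.69 [0.469 0.476 0.01 ]
side 0.96 [0.474 0.479 0.011]
side 0.96 [0.405 0.51  0.014]
side 0.77 [0.467 0.396 0.009]
```

View pics/p5.png

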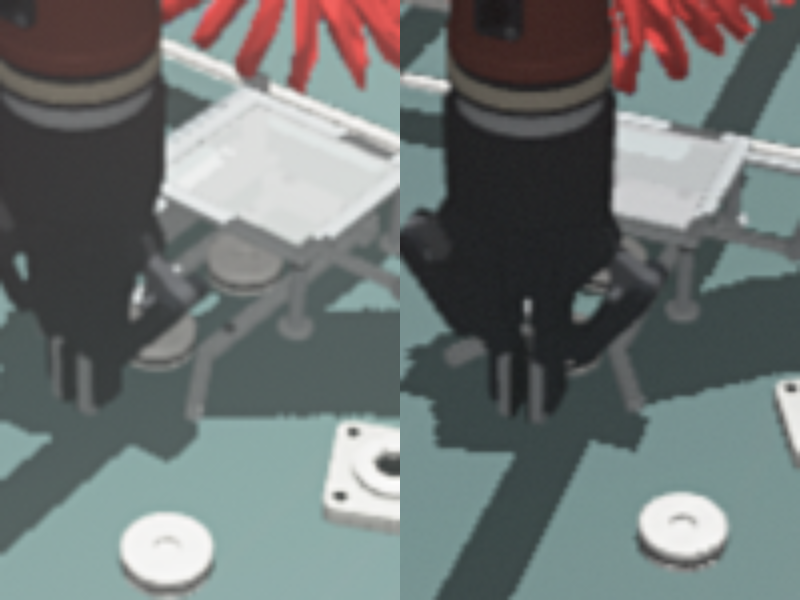

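Piston b is at the mouth, between the flares (scene crop (165,335)), with a ahead of it at (245,262). I push b into the straight part with the fingers shut.

Emit:
jog_arm([
  [0,0,0,0,0,0],
  [0,0.5,0,0,0,0],
  [0,1,0,0,0,0],
  [0,1,0,0,0,0],
  [0,1,0,0,0,0],
  [0,1,0,0,0,0],
  [0,1,0,0,0,0],
  [0,0,0,0,0,0],
  [0,-2,0,0,0,0],
  [0,-3,0,0,0,0],
  [0,-2,-3,0,0,0],
  [0,0,-4,0,0,0],
], jaw=1)

```text
time: 6.65
ee_pos: [0.5609, 0.3561, 0.2463]
ee_rot: [-3.138, 0.017, 0.008]
contact_force: [0.9, 1.3, 1.1]
gripper_width: 0.0001
```

Emit:
jog_arm([
  [-4.4,-1.2,0,0,0,0],
  [-4.4,-1.2,0,0,0,0],
  [-4.4,-1.2,0,0,0,0],
  [0,0,0,0,0,-0.145],
  [0,0,0,0,0,-0.145],
  [0,0,0,0,0,-0.145],
  [0,0,0,0,0,-0.145],
  [0,0,0,0,0,-0.145],
  [0,0,0,0,0,-0.145],
  [0,0,0,0,0,-0.145],
  [0,0,0,0,0,-0.145],
  [0,0,0,0,0,-0.145],
], jaw=0.45)

```text
time: 7.85
ee_pos: [0.432, 0.3898, 0.2481]
ee_rot: [-2.506, -1.892, -0.002]
contact_force: [-0.2, -0.6, 0.2]
gripper_width: 0.0233
```

Emit:
jog_arm([
  [0,0,0,0,0,-0.133],
  [0,0,0,0,0,-0.133],
  [0,0,0,0,0,0],
  [0,0,0,0,0,0],
])

```text
time: 8.25
ee_pos: [0.4324, 0.3887, 0.2479]
ee_rot: [-2.244, -2.197, -0.001]
contact_force: [0.2, 0.0, -0.1]
gripper_width: 0.0237
```

```bash
python3 -c "
from h import *
s=manip.state();print(s['ee_pos'],s['q'],s['gripper_width']);print(R.from_rotvec(s['ee_rot']).as_matrix().round(3))"; python3 look.py p6 .55 .26
```

```text
[0.43237727 0.38874055 0.24786612] [-0.48966327  0.74274596 -0.45576886  1.77847248  0.4622932   0.72729635
  0.35746795] 0.02371535223761346
[[ 0.021  1.    -0.   ]
 [ 1.    -0.021  0.002]
 [ 0.002 -0.    -1.   ]]
[0.43237727 0.38874055 0.24786612] 0.02371535223761346
scene 0.98 [0.469 0.474 0.013]
scene 0.86 [0.46  0.392 0.01 ]
scene 0.77 [0.402 0.504 0.01 ]
side 0.95 [0.405 0.509 0.012]
side 0.86 [0.478 0.479 0.015]
side 0.68 [0.56  0.21  0.011]
side 0.54 [0.469 0.393 0.01 ]
side 0.33 [0.572 0.191 0.047]
```

View pics/p6.png

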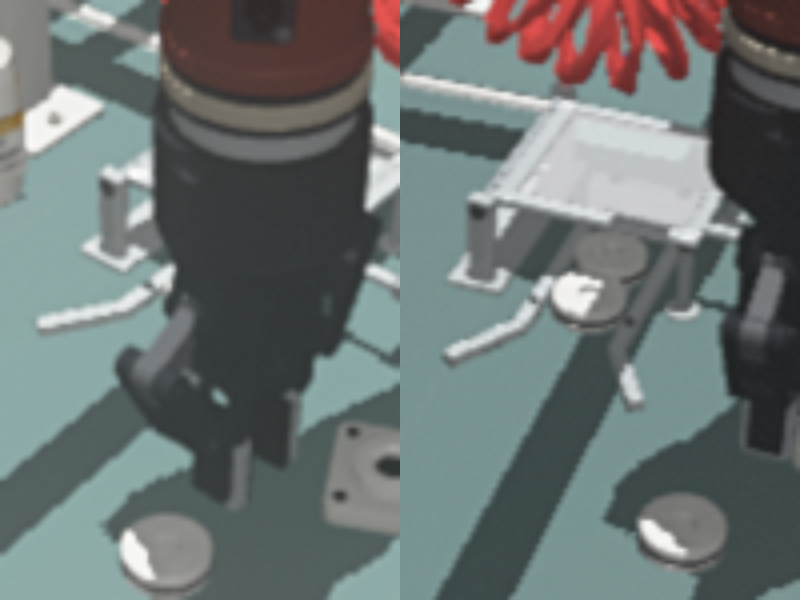

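b stands inside the lane, nearly touching a (side crop (590,298)). Next I push c over to the lane's centre line.

Emit:
jog_arm([
  [0.6,-0.3,2,0,0,0],
  [0,0,3,0,0,0],
  [0,0,1.6,0,0,0],
  [0,0,0.6,0,0,0],
  [0,0,0,0,0,0],
])

```text
time: 8.95
ee_pos: [0.4299, 0.3934, 0.1752]
ee_rot: [2.244, 2.199, -0.002]
contact_force: [-0.2, -0.1, -0.1]
gripper_width: 0.0233
```

Emit:
jog_arm([
  [0,0.7,0,0,0,0],
  [0,1,0,0,0,0],
  [0,1,0,0,0,0],
  [0,1,0,0,0,0],
  [0,1,0,0,0,0],
  [0,1,0,0,0,0],
  [0,1,0,0,0,0],
  [0,1,0,0,0,0],
  [0,1,0,0,0,0],
  [0,1,0,0,0,0],
  [0,0.8,0,0,0,0],
  [0,0.4,0,0,0,0],
])

```text
time: 10.15
ee_pos: [0.5401, 0.3909, 0.1756]
ee_rot: [2.244, 2.198, 0.001]
contact_force: [-0.4, -0.5, -0.5]
gripper_width: 0.0234
```

Emit:
jog_arm([
  [0,0,0,0,0,0],
  [0,-1.5,0,0,0,0],
  [0,-2,-1,0,0,0],
  [0,0,-3,0,0,0],
  [0,0,-3,0,0,0],
])

```text
time: 10.65
ee_pos: [0.5025, 0.3922, 0.2458]
ee_rot: [-2.24, -2.202, 0.004]
contact_force: [-0.0, -0.2, 0.6]
gripper_width: 0.0232
```

```bash
python3 look.py p7 .56 .34
```

```text
[0.50252193 0.3921869  0.24582569] 0.02321537175304481
scene 0.9 [0.471 0.476 0.013]
scene 0.79 [0.404 0.504 0.013]
scene 0.54 [0.559 0.395 0.012]
side 0.87 [0.405 0.509 0.012]
side 0.82 [0.474 0.48  0.015]
side 0.54 [0.568 0.393 0.01 ]
```

View pics/p7.png

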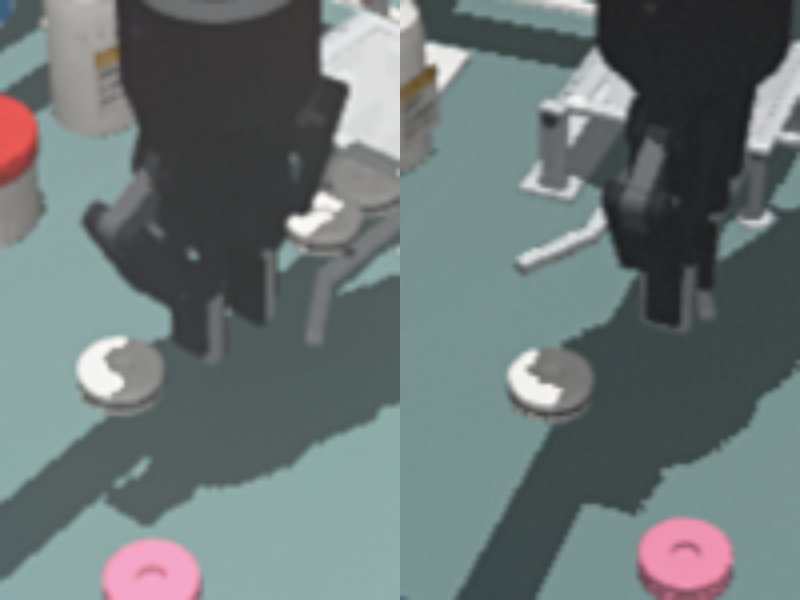

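c is at about (0.565, 0.392), on the lane's line (scene crop (120,370)). I turn back and get behind it.

Emit:
jog_arm([
  [2.2,3.1,0,0,0,0],
  [2.2,3.1,0,0,0,0],
  [0,0,0,0,0,0.145],
  [0,0,0,0,0,0.145],
  [0,0,0,0,0,0.145],
  [0,0,0,0,0,0.145],
  [0,0,0,0,0,0.145],
  [0,0,0,0,0,0.145],
  [0,0,0,0,0,0.145],
  [0,0,0,0,0,0.145],
  [0,0,0,0,0,0.145],
  [0,0,0,0,0,0.145],
])

```text
time: 12.05
ee_pos: [0.5663, 0.4341, 0.2435]
ee_rot: [3.135, 0.149, -0.005]
contact_force: [-0.1, -0.5, 0.1]
gripper_width: 0.0233
```

Emit:
jog_arm([
  [0,0,0,0,0,0.12],
  [0,0,2,0,0,0],
  [0,0,3,0,0,0],
  [0,0,1.2,0,0,0],
  [0,0,0.6,0,0,0],
  [0,0,0,0,0,0],
])

```text
time: 12.65
ee_pos: [0.5666, 0.4344, 0.1765]
ee_rot: [3.14, -0.03, -0.003]
contact_force: [0.8, 0.3, 0.0]
gripper_width: 0.0233
```

Emit:
jog_arm([
  [0,0.8,0,0,0,0],
  [0,1,0,0,0,0],
  [0,1.1,0,0,0,0],
  [0,1.1,0,0,0,0],
  [0,1.1,0,0,0,0],
  [0,1.1,0,0,0,0],
  [0,1.1,0,0,0,0],
  [0,1.1,0,0,0,0],
  [0,1.1,0,0,0,0],
  [0,1.1,0,0,0,0],
  [0,1.1,0,0,0,0],
  [0,0.7,0,0,0,0],
])

```text
time: 13.85
ee_pos: [0.5647, 0.3091, 0.1776]
ee_rot: [3.141, -0.031, -0.0]
contact_force: [-0.4, 1.7, 0.6]
gripper_width: 0.0232
```

Emit:
jog_arm([
  [0,0,0,0,0,0],
  [0,-1,0,0,0,0],
  [0,-1,0,0,0,0],
  [0,0,0,0,0,0],
  [0,0,0,0,0,0],
  [0,0,0,0,0,0],
], jaw=1)

```text
time: 14.45
ee_pos: [0.5648, 0.3306, 0.1775]
ee_rot: [3.141, -0.029, -0.0]
contact_force: [0.3, 0.0, -0.2]
gripper_width: -0.0001
```

Emit:
jog_arm([
  [-0.1,0.8,0,0,0,0],
  [0,1,0,0,0,0],
  [0,1,0,0,0,0],
  [0,0.8,0,0,0,0],
  [0,0.6,0,0,0,0],
  [0,0.4,0,0,0,0],
  [0,0,0,0,0,0],
])

```text
time: 15.15
ee_pos: [0.5632, 0.2838, 0.1778]
ee_rot: [3.141, -0.031, -0.0]
contact_force: [-0.5, 0.1, -0.7]
gripper_width: -0.0001
```

Emit:
jog_arm([
  [0,0.3,0,0,0,0],
  [0,0.2,0,0,0,0],
  [0,0,0,0,0,0],
])

```text
time: 15.45
ee_pos: [0.5629, 0.2797, 0.1778]
ee_rot: [-3.141, 0.03, -0.0]
contact_force: [-0.3, -0.4, 0.8]
gripper_width: 0.0001
```

Emit:
jog_arm([
  [0,0.2,0,0,0,0],
  [0,0.1,0,0,0,0],
  [0,0,0,0,0,0],
])

```text
time: 15.75
ee_pos: [0.5628, 0.2776, 0.1779]
ee_rot: [-3.14, 0.029, -0.001]
contact_force: [0.5, 2.1, 0.2]
gripper_width: -0.0
```

Emit:
jog_arm([
  [0,0.2,0,0,0,0],
  [0,0.1,0,0,0,0],
  [0,0,0,0,0,0],
])

```text
time: 16.05
ee_pos: [0.5627, 0.2766, 0.1784]
ee_rot: [-3.135, 0.027, -0.003]
contact_force: [-0.6, 7.3, 0.6]
gripper_width: -0.0
```

Emit:
jog_arm([
  [0,0.1,0,0,0,0],
  [0,0.1,0,0,0,0],
  [0,0,0,0,0,0],
])

```text
time: 16.35
ee_pos: [0.5626, 0.276, 0.1787]
ee_rot: [-3.133, 0.025, -0.005]
contact_force: [0.1, 8.2, -0.5]
gripper_width: 0.0003
```

Emit:
jog_arm([
  [0,0.2,0,0,0,0],
  [0,0,0,0,0,0],
  [0,-1,0,0,0,0],
  [0,-3,0,0,0,0],
  [0,-3,0,0,0,0],
  [0,-2,-4,0,0,0],
  [0,0,-5,0,0,0],
  [0,0,-5,0,0,0],
])

```text
time: 17.15
ee_pos: [0.564, 0.3594, 0.318]
ee_rot: [3.137, -0.029, -0.004]
contact_force: [1.6, -0.4, 0.6]
gripper_width: -0.0001
```

```bash
python3 look.py p8 .55 .24
```

```text
[0.56402687 0.35937855 0.31802019] -5.2920508707161995e-05
scene 0.71 [0.471 0.474 0.012]
scene 0.7 [0.557 0.253 0.011]
scene 0.57 [0.405 0.504 0.011]
side 0.85 [0.475 0.476 0.014]
side 0.73 [0.406 0.508 0.012]
side 0.61 [0.565 0.254 0.008]
```

View pics/p8.png

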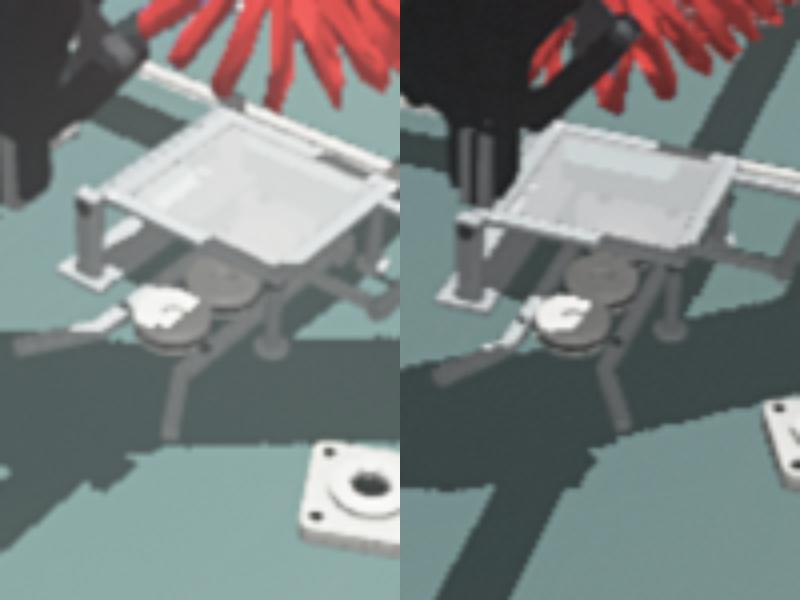

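c is behind b in the lane (scene crop (172,318)). I check the "home" circle against the image, then move over the bar.

```bash
cat > home.py <<'E'
from h import *
q=[.5599,.1489,-.0205]; c,s=np.cos(q[2]),np.sin(q[2]); o=[]
t=np.linspace(0,2*np.pi,60)
for n in("scene","side"):
    p=manip.get_image(n); im=cv2.resize(p["frame"],None,fx=8,fy=8,interpolation=2)
    for y,col in((.098,(0,255,0)),(.059,(255,255,0))):
        X=np.c_[.0195*np.cos(t),y+.0195*np.sin(t)]; W=np.c_[q[0]+c*X[:,0]-s*X[:,1],q[1]+s*X[:,0]+c*X[:,1],0*t+.014]
        a=((proj(p,W)+.5)*8).astype(np.int32); cv2.polylines(im,[a],True,col,1)
        if y>.09: u=a.mean(0).astype(int)
    o.append(im[u[1]-300:u[1]+300,u[0]-200:u[0]+200])
cv2.imwrite("pics/p9.png",np.hstack(o))
E
python3 home.py
```

```text
(no output)
```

View pics/p9.png

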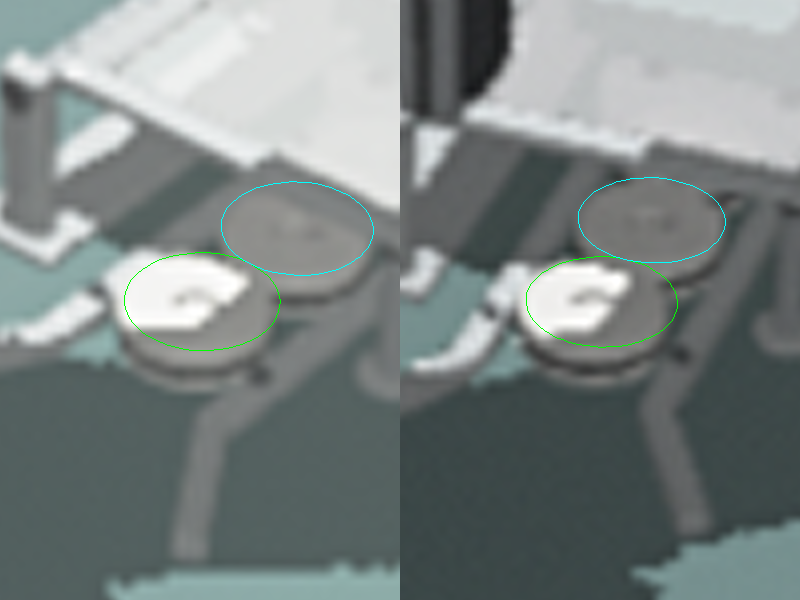

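The overlays match within about 1 px for both visible pistons, and the push stalled at the expected depth with rising force. So all three are home. Now the bar.

Emit:
jog_arm([
  [-1.25,2.2,0,0,0,0],
  [-1.25,2.2,0,0,0,0],
  [-1.25,2.2,0,0,0,0],
  [-1.25,2.2,0,0,0,0],
  [-1.25,2.2,0,0,0,0],
  [-1.25,2.2,0,0,0,0],
  [-1.25,2.2,0,0,0,0],
  [-1.25,2.2,0,0,0,0],
  [0,0,0,0,0,0],
  [0,0,0,0,0,0],
], jaw=0.05)

```text
time: 18.45
ee_pos: [0.4609, 0.185, 0.3165]
ee_rot: [3.14, -0.031, -0.004]
contact_force: [0.3, 0.7, 0.2]
gripper_width: 0.0404
```

Run:
```python
from h import *
s=manip.state(); print(s["ee_pos"],s["ee_rot"],s["gripper_width"])
for n in("scene","side","wrist"):
    p=manip.get_image(n); print(n,[(round(d["p"],2),np.round(d["xyz"],3)) for d in manip.search_frame("guard_handle",p)[:2]])
w=p["frame"]; 
# expected bar ends in wrist view
T=np.eye(4);T[:3,:3]=R.from_rotvec(s["ee_rot"]).as_matrix();T[:3,3]=s["ee_pos"]; T=T@p["mount"]
W=np.array([[.4607+.0205*(y),.1836+y,z] for y in(-.03,.03) for z in(.05,)])
c=(np.linalg.inv(T)@np.c_[W,np.ones(2)].T)[:3].T
f=foc(p); x,y,z=c[:,0],-c[:,1],-c[:,2]; r=np.hypot(x,y); th=np.arctan2(r,z)
uv=np.c_[p["cx"]+f*th*x/r,p["cy"]+f*th*y/r]; print(uv)
im=w.copy(); a=uv.astype(int); cv2.line(im,tuple(a[0].tolist()),tuple(a[1].tolist()),(0,0,255),1); cv2.imwrite("pics/p10.png",im)
```

```text
[0.46087033 0.18497709 0.31653061] [ 3.14014747 -0.03149343 -0.00417633] 0.040375644625980436
scene [(0.97, array([0.554, 0.186, 0.047]))]
side [(0.9, array([0.559, 0.186, 0.048]))]
wrist [(0.74, array([0.55 , 0.19 , 0.058]))]
[[282.70881436 250.63767941]
 [282.83879585 175.62719766]]
```

View pics/p10.png

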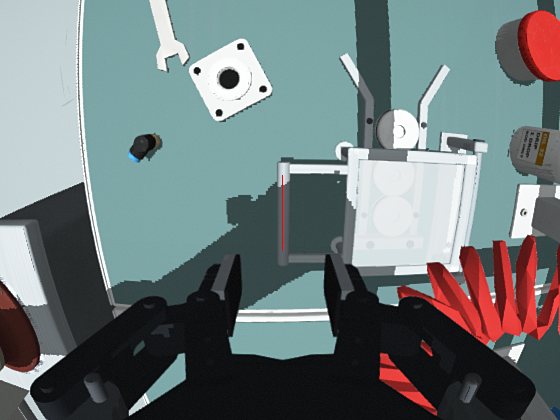

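The wrist view shows all three pistons in file through the clear panel ((400,130), (393,175), (392,215)). My predicted bar line lies on the real bar (column 284, rows 165–262). Descend and grip.

Emit:
jog_arm([
  [0,0,3,0,0,0],
  [0,0,3,0,0,0],
  [0,0,3,0,0,0],
  [0,0,1.5,0,0,0],
  [0,0,0.6,0,0,0],
  [0,0,0,0,0,0],
  [0,0,0,0,0,0],
])

```text
time: 19.45
ee_pos: [0.4615, 0.1859, 0.2074]
ee_rot: [-3.141, 0.029, -0.002]
contact_force: [0.0, -0.7, -0.0]
gripper_width: 0.0406
```

Emit:
jog_arm([
  [0,0,0,0,0,0],
  [0,0,0,0,0,0],
  [0,0,0,0,0,0],
  [0,0,0,0,0,0],
  [0,0,0,0,0,0],
  [0,0,0,0,0,0],
  [0,0,0,0,0,0],
], jaw=1, grip_force=40)

```text
time: 20.15
ee_pos: [0.4616, 0.1857, 0.207]
ee_rot: [-3.141, 0.03, -0.002]
contact_force: [1.7, 0.6, 1.4]
gripper_width: 0.0083
```

Emit:
jog_arm([
  [0.04,0,-1.16,0,0,0],
  [0.13,0,-1.16,0,0,0],
  [0.21,0,-1.14,0,0,0],
  [0.29,0,-1.13,0,0,0],
  [0.37,0,-1.1,0,0,0],
  [0.45,0,-1.07,0,0,0],
  [0,0,0,0,0,0],
  [0,0,0,0,0,0],
])

```text
time: 20.95
ee_pos: [0.4754, 0.1854, 0.2745]
ee_rot: [-3.141, 0.029, 0.001]
contact_force: [1.7, 1.3, -1.4]
gripper_width: 0.0083
```

Emit:
jog_arm([
  [0.53,0,-1.04,0,0,0],
  [0.6,0,-0.99,0,0,0],
  [0.67,0,-0.95,0,0,0],
  [0.74,0,-0.9,0,0,0],
  [0.8,0,-0.84,0,0,0],
  [0.86,0,-0.78,0,0,0],
  [0,0,0,0,0,0],
  [0,0,0,0,0,0],
  [0,0,0,0,0,0],
])

```text
time: 21.85
ee_pos: [0.514, 0.185, 0.3279]
ee_rot: [3.139, -0.027, -0.021]
contact_force: [-5.6, 1.3, 2.7]
gripper_width: 0.0085
```

```bash
cat > g.py <<'E'
from h import *
q=[.5599,.1489,-.0205]; c,s=np.cos(q[2]),np.sin(q[2]); o=[]
st=manip.state(); print(st["ee_pos"],st["contact_force"],st["gripper_width"])
for n in("scene","side"):
    p=manip.get_image(n); im=cv2.resize(p["frame"],None,fx=4,fy=4,interpolation=2)
    a=np.radians(50); ln=lambda r,y:[.06-r*np.cos(a),y,.05+r*np.sin(a)]
    for A,B in((ln(.113,.085),ln(0,.085)),(ln(.113,-.02),ln(0,-.02)),(ln(.113,-.02),ln(.113,.085)),(ln(.16,0),ln(.16,.065))):
        X=np.array([A,B]); W=np.c_[q[0]+c*X[:,0]-s*X[:,1],q[1]+s*X[:,0]+c*X[:,1],X[:,2]]
        u=((proj(p,W)+.5)*4).astype(int); cv2.line(im,tuple(u[0].tolist()),tuple(u[1].tolist()),(0,255,0),1)
    u=(proj(p,[[.55,.21,.08]])[0]*4).astype(int); o.append(im[max(0,u[1]-300):u[1]+300,u[0]-200:u[0]+200])
    for t in("end_cap","oil_bottle","grease_pot","tape_roll","piston_b_center"):
        print(n,t,[(round(d["p"],2),np.round(d["xyz"],3).tolist()) for d in manip.search_frame(t,p)[:3]])
cv2.imwrite("pics/p11.png",np.hstack(o))
E
python3 g.py
```

```text
[0.51403291 0.18503624 0.32790767] [-5.64432603  1.3461058   2.68784422] 0.008480237645885654
scene end_cap [(0.89, [0.415, 0.3, 0.015])]
scene oil_bottle [(0.6, [0.709, 0.257, 0.061])]
scene grease_pot [(0.61, [0.693, 0.358, 0.049]), (0.38, [0.588, 0.216, 0.012])]
scene tape_roll [(0.82, [0.664, 0.454, 0.017])]
scene piston_b_center [(0.73, [0.471, 0.474, 0.011]), (0.69, [0.556, 0.251, 0.01]), (0.6, [0.402, 0.505, 0.01])]
side end_cap [(0.74, [0.414, 0.299, 0.009])]
side oil_bottle [(0.88, [0.711, 0.254, 0.067])]
side grease_pot [(0.89, [0.698, 0.362, 0.05])]
side tape_roll [(0.59, [0.659, 0.454, 0.016])]
side piston_b_center [(0.74, [0.476, 0.476, 0.016]), (0.57, [0.565, 0.252, 0.012])]
```

View pics/p11.png

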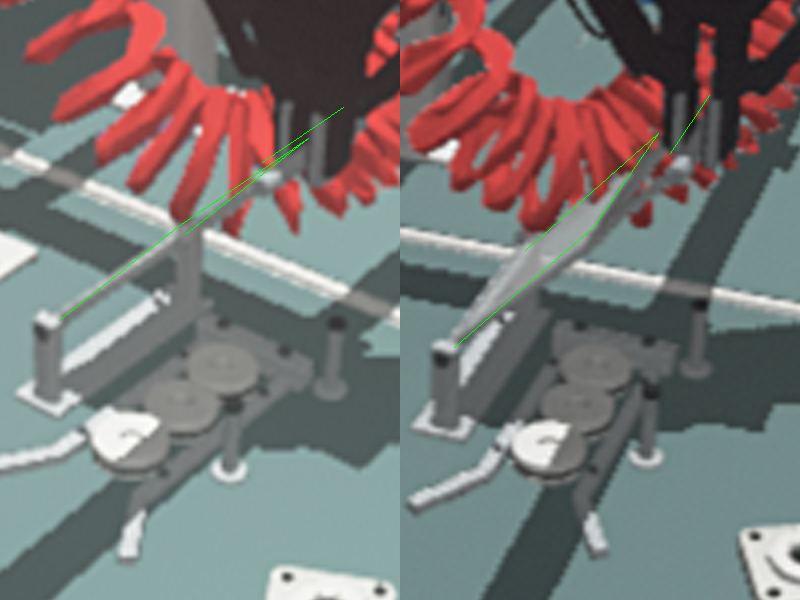

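```bash
cat > ang.py <<'E'
from h import *
q=[.5599,.1489,-.0205]; c,s=np.cos(q[2]),np.sin(q[2])
for n,base in(("scene",0),("side",400)):
    p=manip.get_image(n); u0=(proj(p,[[.55,.21,.08]])[0]*4).astype(int); off=np.array([u0[0]-200-base,max(0,u0[1]-300)])
    for d in(40,44,46,48,50):
        a=np.radians(d); X=np.array([[.06-r*np.cos(a),y,.05+r*np.sin(a)] for r,y in((.16,.065),(.16,.075),(.113,.085))])
        W=np.c_[q[0]+c*X[:,0]-s*X[:,1],q[1]+s*X[:,0]+c*X[:,1],X[:,2]]
        print(n,d,((proj(p,W)+.5)*4-off).round().astype(int).tolist())
s=manip.state(); print(s["ee_pos"]+R.from_rotvec(s["ee_rot"]).as_matrix()@[0,0,.155])
E
python3 ang.py
```

```text
scene 40 [[296, 215], [283, 224], [202, 262]]
scene 44 [[284, 194], [270, 203], [193, 247]]
scene 46 [[277, 183], [264, 192], [188, 240]]
scene 48 [[270, 173], [257, 182], [184, 233]]
scene 50 [[263, 162], [249, 171], [179, 226]]
side 40 [[708, 198], [702, 208], [620, 259]]
side 44 [[694, 179], [688, 189], [610, 246]]
side 46 [[687, 171], [681, 180], [605, 240]]
side 48 [[679, 162], [673, 171], [599, 234]]
side 50 [[671, 153], [665, 163], [593, 228]]
[0.51193709 0.18464387 0.17288845]
```

The guard reads about 47° in both cameras (bar end at scene crop (268,178), side crop (682,165)). The force shows I'm pressing radially inward on it, so I correct mainly upward.

Emit:
jog_arm([
  [0.05,0,-0.3,0,0,0],
  [0.1,0,-0.3,0,0,0],
  [0.15,0,-0.35,0,0,0],
  [0,0,0,0,0,0],
  [0,0,0,0,0,0],
])

```text
time: 23.05
ee_pos: [0.5225, 0.1842, 0.3384]
ee_rot: [-3.141, 0.031, -0.006]
contact_force: [4.7, 2.6, -10.1]
gripper_width: 0.0078
```

```bash
sed -i 's/p11/p12/' g.py; python3 g.py | head -1; python3 ang.py | tail -1
```

```text
[0.52250688 0.18421423 0.33841538] [  4.66444857   2.6483641  -10.10550398] 0.007767957071631598
[0.52298852 0.18432819 0.18333969]
```

View pics/p12.png

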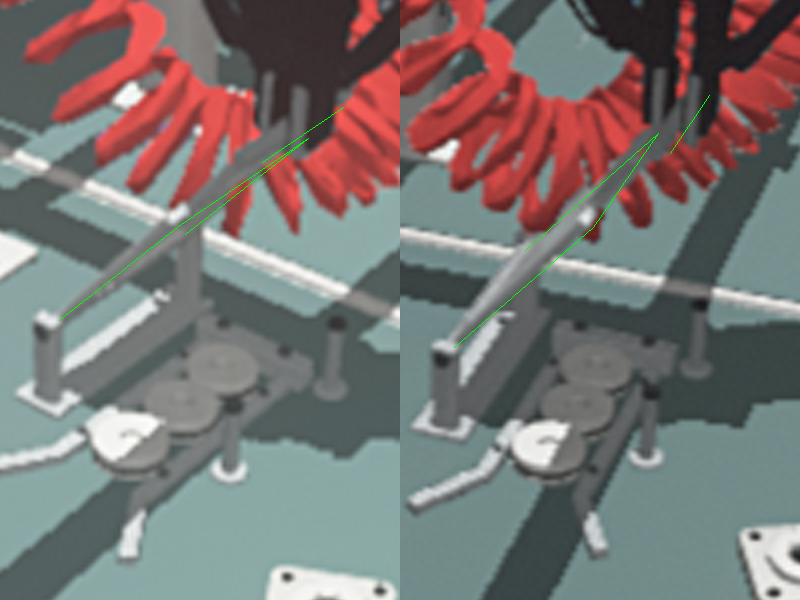

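The guard now looks about 53°, slightly over (corner at scene crop (180,213), where 50° predicts 226), and the force points radially outward. My picture views are used up, so from here I score the frame edges against the model numerically, first at this pose and then after a correction.

```bash
cat > edge.py <<'E'
from h import *
from scipy.ndimage import map_coordinates as mc
q=[.5599,.1489,-.0205]; c,s=np.cos(q[2]),np.sin(q[2]); A=np.arange(42,59,1.); tot=0
for n in("scene","side"):
    p=manip.get_image(n); np.save(f"pics/{n}_{manip.state()['time']:.2f}.npy",p["frame"])
    g=cv2.GaussianBlur(p["frame"],(0,0),.7).astype(float); S=[]
    for d in A:
        a=np.radians(d); v=0
        for y,h in((.085,.003),(.085,-.003)):
            r=np.linspace(.02,.11,60)
            X=np.c_[.06-r*np.cos(a)+h*np.sin(a),0*r+y,.05+r*np.sin(a)+h*np.cos(a)]
            W=np.c_[q[0]+c*X[:,0]-s*X[:,1],q[1]+s*X[:,0]+c*X[:,1],X[:,2]]; u=proj(p,W)
            t=u[-1]-u[0]; m=np.array([-t[1],t[0]])/np.hypot(*t)
            f=lambda k:np.array([mc(g[:,:,b],(u+k*m)[:,::-1].T,order=1).mean() for b in range(3)])
            v+=np.abs(f(1)-f(-1)).sum()
        S.append(v)
    print(n,dict(zip(A.astype(int).tolist(),np.round(S).astype(int).tolist())))
st=manip.state(); F=st["contact_force"]; print(st["ee_pos"],F,st["gripper_width"])
E
python3 edge.py
```

```text
scene {42: 37, 43: 55, 44: 71, 45: 79, 46: 68, 47: 38, 48: 25, 49: 40, 50: 50, 51: 58, 52: 46, 53: 24, 54: 39, 55: 55, 56: 42, 57: 19, 58: 10}
side {42: 63, 43: 59, 44: 59, 45: 57, 46: 43, 47: 22, 48: 33, 49: 49, 50: 92, 51: 136, 52: 158, 53: 139, 54: 87, 55: 50, 56: 41, 57: 47, 58: 39}
[0.52245389 0.18421088 0.33833464] [ 4.8044636   1.73846867 -9.9650298 ] 0.00817258802466717
```

Emit:
jog_arm([
  [-0.1,0,0.2,0,0,0],
  [-0.1,0,0.2,0,0,0],
  [-0.1,0,0.2,0,0,0],
  [0,0,0,0,0,0],
  [0,0,0,0,0,0],
  [0,0,0,0,0,0],
])

```text
time: 24.45
ee_pos: [0.5173, 0.1845, 0.3331]
ee_rot: [3.141, -0.029, -0.003]
contact_force: [-3.8, -0.5, 1.9]
gripper_width: 0.0084
```

```bash
python3 edge.py
```

```text
scene {42: 39, 43: 62, 44: 84, 45: 92, 46: 82, 47: 66, 48: 57, 49: 37, 50: 24, 51: 37, 52: 46, 53: 37, 54: 18, 55: 11, 56: 11, 57: 11, 58: 11}
side {42: 52, 43: 46, 44: 49, 45: 46, 46: 14, 47: 54, 48: 131, 49: 172, 50: 153, 51: 93, 52: 65, 53: 75, 54: 64, 55: 38, 56: 34, 57: 48, 58: 54}
[0.51735375 0.18456158 0.33308659] [-4.57977622  1.091855    3.73745951] 0.008338907482597573
```

Scene edges moved from 53° to 50° and side edges from 52.1° to 49.3°, so the guard is within about half a degree of 50°. I hold for a moment to confirm it's steady.

Emit:
jog_arm([
  [0,0,-0.05,0,0,0],
  [0,0,-0.05,0,0,0],
  [0,0,0,0,0,0],
  [0,0,0,0,0,0],
  [0,0,0,0,0,0],
  [0,0,0,0,0,0],
  [0,0,0,0,0,0],
  [0,0,0,0,0,0],
])

```text
time: 25.35
ee_pos: [0.5179, 0.1845, 0.3338]
ee_rot: [3.141, -0.03, -0.001]
contact_force: [-4.5, 0.5, 3.1]
gripper_width: 0.0084
```

```bash
python3 edge.py
```

```text
scene {42: 37, 43: 59, 44: 81, 45: 89, 46: 79, 47: 62, 48: 59, 49: 48, 50: 28, 51: 31, 52: 46, 53: 45, 54: 28, 55: 13, 56: 11, 57: 11, 58: 10}
side {42: 55, 43: 49, 44: 50, 45: 51, 46: 30, 47: 25, 48: 99, 49: 153, 50: 158, 51: 116, 52: 58, 53: 68, 54: 64, 55: 42, 56: 31, 57: 41, 58: 46}
[0.51792429 0.18450097 0.33382285] [-5.42819643e+00  3.25551505e-03  3.50265929e+00] 0.008179060209921813
```

It's steady at about 50° (side 49.6°, scene about 50.4°), with the bar in the grip. Handing in.

```bash
python3 -c "
from rig import manip
print(manip.job_done())"
```

```text
the job is handed in; nothing more can be done
None
```

I slid both loose white pistons through the mouth into the lane behind the first, then gripped the guard's bar and raised it. The job was handed in at about 25 s with the arm still holding the bar.

- **Pistons:** the last push stalled at the expected depth with force rising past 8 N. The pictures show all three in file, touching. The two I overlaid sit within about 1 px (under 2 mm) of their home positions. The detector put the last piston 3–6 mm further out, which I took as bias because the stalled push and the overlay agreed.
- **Guard angle:** after a first stop near 47° and an overshoot to about 53°, I corrected to about 50°. The edge fits read 49.6° from the side camera and about 50.4° from the scene camera; the scene fit was weak. The grasp-point shift just before the last 1 mm nudge gave 49–52°. My picture views had run out, so the final angle rests on these numbers, not on a viewed picture.
- **Grip:** the reading of about 8.3 mm on the 10 mm bar is a little low, but the guard followed and stayed steady. A residual force of about 5 N in x and 3.5 N in z remained at the end.
- **Bystanders:** after the first lift, the end cap, oil bottle, grease pot and tape roll were all within detector noise (a few mm) of where they started.

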